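# Check the paint thickness at the ring on a test panel

### The arm

A 6-joint arm with a two-finger parallel gripper is mounted at the origin on the work surface. World frame = base frame: x ahead of the robot, y to its left, z up, the work surface at z = 0. Lengths are in mm, angles in rad, forces in N, time in s.
With the tool pointing down it reaches from about 375 to 975 mm from the base axis. Payload 3.8 kg.
Tool frame: the origin (TCP) lies between the finger pads; the fingertips stand 17 mm ahead of it and the grasp point (between the pads) lies 2 mm behind it; z points along the fingers, y is the line along which they close (so a half turn about z gives the same grasp; the last joint's range is limited). The gripper opens to 85 mm and grips with 20 to 120 N. Pads are 22 mm wide; open, the fingers measure 114 mm over their backs; the gripper's body (76 mm by 85 mm) begins 54 mm behind the grasp point. The pads swing forward as they close: fully open they stand 13 mm farther back than shut.
Start: joints at [1.184, 0.264, 1.604, -0, 1.274, -0.037], TCP at [231.327, 634.118, 248.28] pointing down, gripper open.
Joint ranges: [-2.63, 2.63], [-0.94, 2.18], [0.31, 2.57], [-1.31, 4.45], [0, 2.66], [-2.55, 2.55]. Speed limits (rad/s): [2.57, 2.57, 3.14, 3.14, 3.14, 3.14].

### API

Orientations are given as [roll, pitch, yaw] about the fixed x, y, z axes, in that order (R = Rz(yaw) Ry(pitch) Rx(roll)).
In Python, from rig import monitor, cams, job_done gives the robot as it stands.
- The arm moves only by the tool apply_moves, never from a script. Its argument "rows" is a list of rows, each an object of numbers: "claw": the finger opening in m, from 0 to 0.0854; "x", "y", "z": the shift along the world's x, y, z in m; "turn": the turn about the world's z in degrees. A call has 1 to 20 rows; each row is the pose to reach, as a shift and turn from the pose commanded when the call began; what a row does not reach only later rows make up. A row lasts 1/12 s, in which the tool goes at most 41.7 mm and 7.16 degrees, less where a joint would pass 70% of its speed; a pose out of reach is approached as far as the arm can. A call with a gripper value outside its range is refused whole. The fingers move at their own pace and stop on an object; the grip force is fixed at half the most. Time passes only in rows, so rows that repeat a pose let the fingers close. It gives the time, the measured TCP pose, the force, the opening and the grip force at its end, in the units of the state.
- monitor.observe(): the state, without advancing time (a new reading comes with each control period).
- cams.capture(name): name is "scene" or "top" or "wrist"; returns the picture (400x640x3 uint8, blue, green, red); there is no depth.
- cams.camera_params(name): a dict with "fx", "fy", "cx", "cy" (pixels), "rvec" (rotation vector, rad) and "tvec" (3), from world to camera coordinates, as OpenCV has them. Camera axes: x right, y down, z forward; pixel columns grow to the right and rows downward; lengths in mm; the calibration is good to about 2 mm. A picture is of the moment at which its call begins: read the wrist's pose just before it. camera_params takes no time and is no camera call; for the wrist camera it gives the pose at the moment of the call.
- job_done(): hands the job in; it is judged then, once.
The state is a dict: "time_s": time; "joint_pos": joint angles; "joint_velocities": joint speeds; "tau": joint torques, N m; "tool_pos": TCP position; "tcp_rot": TCP orientation; "wrist_force": force on the tool from outside, world axes, zero at the start; "moment": the same for the moment, N m; "grip_width": opening from 0.0 (shut) to 1.0 (fully open); "grip_force": force on a finger pad.
Only numpy, scipy, OpenCV 4.12 (cv2) and the standard library are available. Lean on these libraries where they do the work, as an engineer would, in place of code of your own. Each camera call takes 0.05 s, during which the arm holds its last target. There are 200 camera calls.

### The job

Check the paint film on the coated test panel: switch on the bench thickness meter with its round key, then press its square key to choose steel, one key at a time and leaving the long key between them alone. Then take the cordless probe out of its stand, set it square to the sloping panel with its tip inside the white ring, and press only lightly, so that the sprung sleeve at the tip goes about half-way in. Finish while still holding the probe there for the reading, without having disturbed the tin, the cup or the carton.

Things in the scene. Friction and masses are not known exactly. Their poses are not given: they have to be found in the camera images.
- meter: grey bench meter, fixed, 150 (x) x 190 (y) x 78 high; origin at the centre of its underside. The key deck is the half towards -x, 37 high, with a row of three white keys along y, 55 apart: round, long bar, square. A display housing 78 high fills x > 5 mm. Yaw varies; it may be on either side of the bench.
- key_round_top (a point): centre of the top of the round key (24 across), the meter's on key, at +y end of the row; top 44 above the bench, 7 above the deck, z up, x and y as the meter's
- key_round (a joint): travel of the round key, 0 up to 0.004 m fully down; spring 1 N rising to 3.9 N; it springs back; counts as pressed beyond 0.0028
- key_square_top (a point): centre of the top of the square key (22 x 22), the steel key, at -y end of the row; same height and axes
- key_square (a joint): travel of the square key, 0 to 0.004 m, same spring and same pressed point
- key_bar (a joint): travel of the long bar key (13 x 34) midway between the other two, 0 to 0.004 m; not to be pressed
- stand: probe stand, fixed: round steel foot 92 across, 10 high, with a square black well 42 outside, 29 inside, rim 62 above the bench; origin at the centre of its underside, x and y square to the well's walls. The probe stands upright in it, its shoulder on a ledge 30 above the bench.
- probe_grip (a point): place to grip the cordless probe, on its axis, 75 above its shoulder (105 above the bench while in the stand). The probe is a grey bar, 26 x 26 in section, 110 long from shoulder to rounded top, about 145 g; in the stand its upper 78 stand above the rim, upright. z runs along the bar from tip to top, x and y are square to its flats.
- probe_tip (a point): centre of the flat foot of the sprung steel sleeve (14 diameter) that sticks out 18 below the shoulder on the probe's axis: 93 below probe_grip when the sleeve is out; it moves up with the sleeve; axes as probe_grip
- probe: the probe itself with its sleeve; origin at the centre of the shoulder (underside of the square bar), axes as probe_grip
- sleeve (a joint): how far the sprung sleeve is pushed in, 0 out to 0.008 m fully in; spring 0.8 N per mm (3.2 N half-way), then it is hard
- panel: blue painted steel panel 102 (x) x 152 (y) clipped on a carrier 124 x 168 of a fixed easel 150 x 200; origin on the carrier's hinge at its near (-x) edge, 22 above the bench; z is the panel's normal, painted face at z = 1 mm, clips 5 proud at the far edge. Locked, rising to +x by 0.1 to 0.45 rad; yaw and side of bench vary. Easel cheeks: 82 high, 94 either side of the middle.
- spot (a point): centre of the white ring (32 mm diameter, a 2 mm line) on the painted face of the panel, 72 mm to +x and 28 mm to +y of panel's origin; z is the panel's outward normal
- tin: litre paint tin, 108 diameter, with mixing lid, 182 high over all, handle 100 out at its +y; stands on the bench; origin under its centre; leave alone
- cup: lidded clear mixing cup, 100 diameter, 74 high, stands on the bench; origin under its centre; leave alone
- carton: cardboard carton 70 x 100 x 45 high; origin under its centre; leave alone
Mind the look-alikes: they are no part of the job. What is shaped like the probe but orange is not meant.

How it is judged (in metres and radians):
On the way, in this order (a step that is already met when the one before it is completed fails the run):
1. the round key is pressed down, with the square key up (value of joint key_round above 0.0028 m and value of joint key_square below 0.001 m), for 0.05 s.
2. then the square key is pressed down, with the round key up again (value of joint key_square above 0.0028 m and value of joint key_round below 0.001 m), for 0.05 s.
3. then the probe is lifted clear out of its stand by the fingers (z of probe in the frame of stand above 0.065 m and contact force between the fingers and probe above 1 N and contact force between probe and stand below 0.05 N), for 0.2 s.
At the end, for the whole second after the job is handed in: Fingers still hold the probe at rest, its tip on the panel within 8.5 mm of the ring centre, axis within 0.12 rad of the panel normal, sleeve 1.6 to 6.4 mm in, push on the panel 0.8 to 7 N; all keys up; tin, cup and carton within 15 mm of their start (distance between probe_tip and spot below 0.0085 m and angle between the z axis of probe_grip and the z axis of spot, either way round below 0.12 rad and value of joint sleeve between 0.0016 and 0.0064 m and contact force between probe and panel between 0.8 and 7 N and contact force between the fingers and probe above 1 N and linear speed of probe below 0.01 m/s and value of joint each of key_round, key_square, key_bar below 0.001 m and distance of each of tin, cup, carton from where it was at the start of the episode below 0.015 m); the arm keeps its last pose, push and grip.
It fails at once if the long bar key is pressed (value of joint key_bar above 0.002 m).
It fails at once if the round and the square key are down together (value of joint each of key_round, key_square above 0.002 m).
It fails at once if the probe is jabbed on the panel with more than 15 N (contact force between probe and panel above 15 N).
It fails at once if tin, cup or carton is shoved more than 15 mm or tipped (distance of any of tin, cup, carton from where it was at the start of the episode above 0.015 m or angle between any of tin, cup, carton's own z axis and vertical above 0.2 rad).
It also fails if it takes over 51 s, if anything falls off the work surface, if the arm or the gripper's body presses on something with over 40 N, if the wrist force passes 120 N, or if a joint passes its speed limit or range.

## Working session

There is one attempt and no reset: what is moved stays moved. The work goes in short steps, Python scripts to look and compute and a tool call to move; the robot and the scene stay as the last step left them, time stands still between calls to the robot, and variables do not carry over. Pictures are saved under pics/ and viewed, at most 10 in all, crops included, and the job is handed in when it is done.

Besides the shell and the picture viewer there is one more tool, called after ">>>" by a JSON object that holds its "op" and its "data", one argument or row to a line. apply_moves: Moves the arm, as the interface text tells. Its arguments: {"type":"object","properties":{"rows":{"type":"array"}},"required":["rows"]}

```bash
mkdir -p pics; ls
python3 - <<'E'
from rig import monitor,cams
import cv2,numpy as np
s=monitor.observe();print(s)
for n in("scene","top","wrist"):
    p=cams.camera_params(n);print(n,p)
    cv2.imwrite(f"pics/{n}0.png",cams.capture(n))
E
```

```text
pics
{'time_s': 0.0, 'joint_pos': array([ 1.18406918e+00,  2.64746810e-01,  1.60542029e+00,  6.79619209e-06,
        1.27370067e+00, -3.68592755e-02]), 'joint_velocities': array([-0.001174  , -0.00093234,  0.002179  ,  0.00141762, -0.00011689,
       -0.00147064]), 'tau': array([ 1.84389886e-03, -5.15092385e+01, -3.67326558e+01,  2.13273188e-05,
        1.26670586e-02, -1.44543662e-05]), 'tool_pos': array([231.07584567, 633.45297364, 246.9412709 ]), 'tcp_rot': array([-3.13931932e+00, -9.03295957e-05,  2.79172268e+00]), 'wrist_force': array([-1.06323011,  0.46485331,  0.58975716]), 'moment': array([0.06025769, 0.04989784, 0.01563568]), 'grip_force': 0.0, 'grip_width': 0.999746391409153}
scene {'fx': 503.0232491673731, 'fy': 503.0232491673731, 'cx': 315.34079597680994, 'cy': 197.27313413192306, 'rvec': array([ 1.13138736,  2.15494594, -1.15342405]), 'tvec': array([ 339.7092356 , -180.36293703, 1496.2983504 ])}
top {'fx': 425.93328501325595, 'fy': 425.93328501325595, 'cx': 313.29489790127485, 'cy': 194.0392739525799, 'rvec': array([ 2.11440639, -2.16229405,  0.16000552]), 'tvec': array([ 10.93687753, 567.60443933, 949.08969115])}
wrist {'fx': 346.1391311421767, 'fy': 346.1391311421767, 'cx': 319.605019624233, 'cy': 196.86808676848045, 'rvec': array([-2.35715583, -1.65008205, -0.25240907]), 'tvec': array([-673.47533053,  -40.26348627,  379.99065658])}
```

View pics/top0.png

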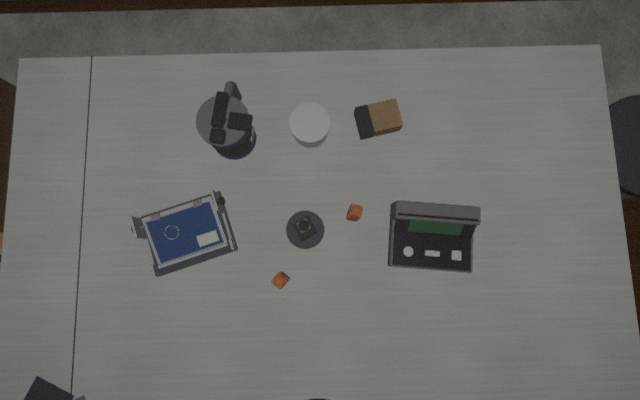

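View pics/scene0.png

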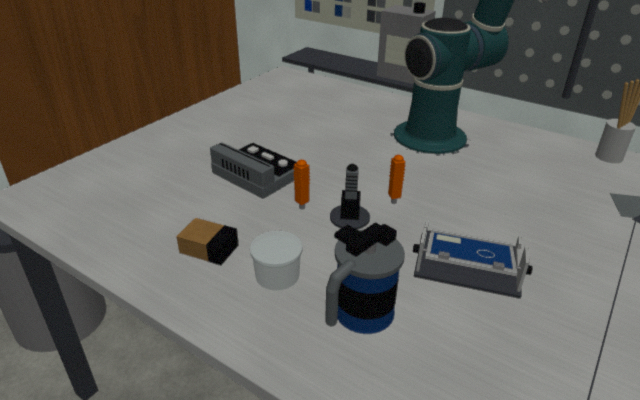

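Top view: grey probe in its stand at (305,230), and orange look-alikes at (355,212) and (281,280). The meter is at (433,237) with the round key at (408,252), the bar at (432,253) and the square key at (456,255). The panel ring is at (172,232), the tin at (230,125), the cup at (310,122) and the carton at (378,118). Candidates for the probe are grey (305,230), orange (355,212) and orange (281,280). I choose the grey one and check it in a close crop.

Run:
```python
import cv2,numpy as np
t=cv2.imread("pics/top0.png");s=cv2.imread("pics/scene0.png")
def c(im,x,y,w,h,k):
    o=cv2.resize(im[y:y+h,x:x+w],None,fx=k,fy=k,interpolation=cv2.INTER_CUBIC)
    return cv2.convertScaleAbs(o,alpha=1.6,beta=10)
# panel 130..240 x185..280 ; meter 383..485x195..275; stand 280..330x205..255; scene panel
A=c(t,125,185,100+15,85+15,4)   # 460x400... 
B=c(t,385,195,100,80,4)
C=c(t,283,208,44,44,5)
D=c(s,325,155,50,75,4); E=c(s,410,225,125,70,4)
cv=np.zeros((600,800,3),np.uint8)
A=c(t,130,185,112,94,3.5714286)[:336,:400]; cv[:A.shape[0],:A.shape[1]]=A   #scale 3.571
B=c(t,385,195,100,80,4); cv[:320,400:800]=B
C=c(t,283,208,44,44,5.5); cv[340:340+C.shape[0],:C.shape[1]]=C
D=c(s,325,155,50,75,3.4); cv[340:340+D.shape[0],245:245+D.shape[1]]=D
E=c(s,410,225,125,65,3); cv[340:340+E.shape[0],420:420+E.shape[1]]=E
cv2.imwrite("pics/m1.png",cv)
```

```text
(no output)
```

View pics/m1.png

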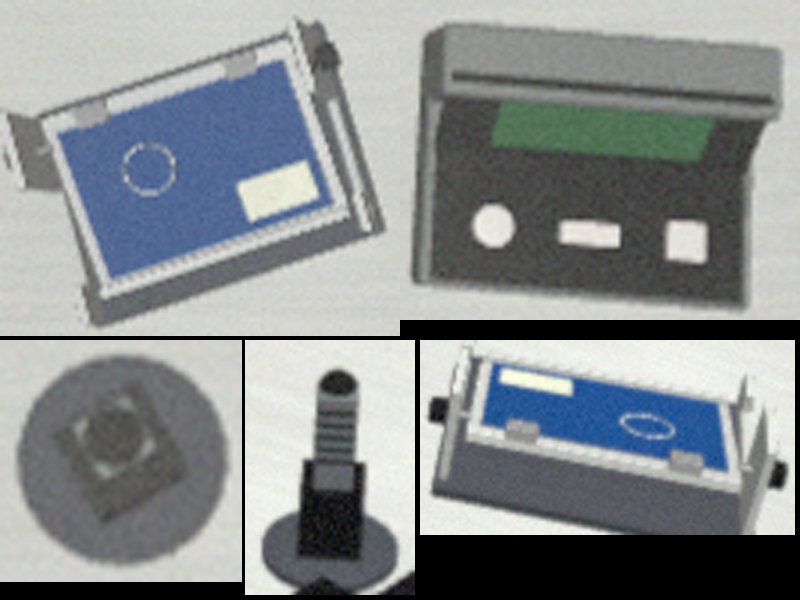

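```bash
cat > h.py <<'E'
import numpy as np,cv2
from scipy.optimize import least_squares
from scipy.spatial.transform import Rotation as Ro
def RT(p): return cv2.Rodrigues(p["rvec"])[0],np.array(p["tvec"],float)
def K(p): return np.array([[p["fx"],0,p["cx"]],[0,p["fy"],p["cy"]],[0,0,1]])
def proj(p,X): return cv2.projectPoints(np.atleast_2d(np.array(X,float)),p["rvec"],p["tvec"],K(p),None)[0][:,0]
def onz(p,u,v,z):
    R,t=RT(p);C=-R.T@t;d=R.T@np.linalg.inv(K(p))@[u,v,1];return C+d*(z-C[2])/d[2]
def panelT(q): # x,y,yaw,slope
    return Ro.from_euler("ZY",[q[2],-q[3]]),np.array([q[0],q[1],22])
def panelpts(q,P):
    R,o=panelT(q);return R.apply(P)+o
PP=np.array([[113,76,1],[113,-76,1],[11,-76,1],[11,76,1],[72,28,1.]])
E
python3 - <<'E'
from h import *
from rig import cams
T=cams.camera_params("top");S=cams.camera_params("scene")
print("cam",-RT(T)[0].T@RT(T)[1])
m=lambda a,k,o,pl:(np.array(a,float)-pl+.5)/k-.5+o
for n,a in(("round",(494,226)),("bar",(590,234)),("square",(686,241))):
    u=m(a,4,(385,195),(400,0));print(n,onz(T,*u,44))
u=m((123,460),5.5,(283,208),(0,340));print("stand",onz(T,*u,10))
top=m((118,440),5.5,(283,208),(0,340));print("probetop",onz(T,*top,140))
for a in((55,437),(135,385)):print("rim",onz(T,*m(a,5.5,(283,208),(0,340)),62))
tp=m([(55,133),(288,60),(335,203),(110,280),(149,169)],3.571,(130,185),(0,0))
sp=m([(732,472),(475,430),(483,360),(722,400),(647,426)],3,(410,225),(420,340))
f=lambda q:np.r_[(proj(T,panelpts(q,PP))-tp).ravel(),(proj(S,panelpts(q,PP))-sp).ravel()]
r=least_squares(f,[500,300,.2,.25],x_scale=[100,100,1,1]);q=r.x
print("panel",q,"res",f(q).reshape(-1,2).round(1).tolist());
g=lambda q:f(q)[:10];r=least_squares(g,q,x_scale=[100,100,1,1]);print("toponly",r.x,panelpts(r.x,PP[4:]))
print("spot",panelpts(q,PP[4:]),onz(T,*tp[4],panelpts(q,PP[4:])[0,2]))
print("T",m((123,460),5.5,(283,208),(0,340)))
E
```

```text
cam [ 414.66223217   -5.33530944 1025.22798653]
round [ 431.03159882 -215.09024381   44.        ]
bar [ 425.31908422 -269.40786309   44.        ]
square [ 420.18158459 -323.64668269   44.        ]
stand [488.22331061  20.0715069   10.        ]
probetop [486.40061938  18.56628898 140.        ]
rim [494.53810531  46.57790104  62.        ]
rim [515.2808055   13.23304112  62.        ]
panel [4.29297601e+02 2.78354228e+02 3.11889922e-01 2.16721528e-01] res [[1.4, 0.1], [-0.9, -0.9], [0.7, 0.2], [1.3, 0.2], [1.1, -0.1], [-1.0, 0.1], [2.2, -1.2], [3.0, 1.0], [-1.4, 0.9], [0.1, 0.9]]
toponly [4.29462004e+02 2.79860537e+02 2.91886260e-01 3.01404942e-01] [[486.96659299 326.37546376  44.32899202]]
spot [[487.42431588 326.51434001  38.45869592]] [487.16404185 329.11475753  38.45869592]
T [304.95454545 229.40909091]
```

The crop confirms the choice: a grey ribbed bar in the square black well on the round foot. First I move to a viewing pose near the panel, closing the fingers on the way.

>>> {"op": "apply_moves", "data": {
  "rows": [
    {"x":0.19,"y":-0.36,"z":0.08,"claw":0},
    {"x":0.19,"y":-0.36,"z":0.08,"claw":0},
    {"x":0.19,"y":-0.36,"z":0.08,"claw":0},
    {"x":0.19,"y":-0.36,"z":0.08,"claw":0},
    {"x":0.19,"y":-0.36,"z":0.08,"claw":0},
    {"x":0.19,"y":-0.36,"z":0.08,"claw":0},
    {"x":0.19,"y":-0.36,"z":0.08,"claw":0},
    {"x":0.19,"y":-0.36,"z":0.08,"claw":0},
    {"x":0.19,"y":-0.36,"z":0.08,"claw":0},
    {"x":0.19,"y":-0.36,"z":0.08,"claw":0},
    {"x":0.19,"y":-0.36,"z":0.08,"claw":0},
    {"x":0.19,"y":-0.36,"z":0.08,"claw":0},
    {"x":0.19,"y":-0.36,"z":0.08,"claw":0}
  ]
}}

```text
validation failed for argument at $.ro...
```

Run:
```python
from h import *
from rig import cams,monitor
import json
p=cams.camera_params("wrist");im=cams.capture("wrist")
R,t=RT(p);s=monitor.observe();print("cam",-R.T@t,"axis",R[2],"tcp",s["tool_pos"],s["tcp_rot"])
json.dump({k:np.array(v).tolist() for k,v in p.items()},open("w1.json","w"))
cv2.imwrite("pics/w1.png",cv2.convertScaleAbs(im,alpha=1.4,beta=10))
print(proj(p,[[488,20,62],[487,327,40]]))
```

```text
cam [159.12592035 659.99125249 372.64649089] axis [ 0.28357959 -0.10595571 -0.95307712] tcp [231.14241554 633.73186949 247.42956648] [-3.14017707e+00 -4.55918518e-05  2.79187104e+00]
[[-49.73689059 506.60268267]
 [164.40579021 431.20583211]]
```

View pics/w1.png

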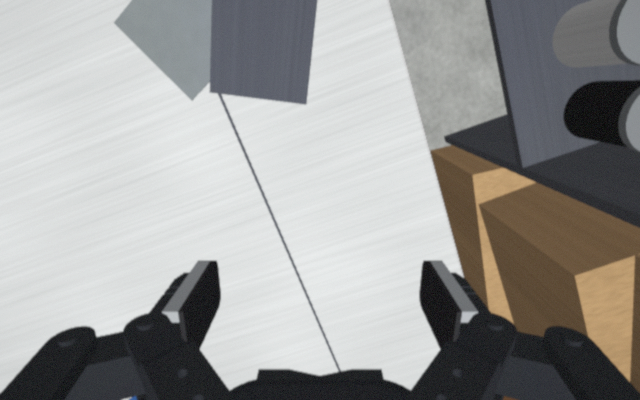

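The move was refused for its format and the picture shows only bare bench between the open fingers, so I retry with every key given.

>>> {"op": "apply_moves", "data": {
  "rows": [
    {"x":0.25,"y":-0.43,"z":0.08,"turn":0.0,"claw":0.001},
    {"x":0.25,"y":-0.43,"z":0.08,"turn":0.0,"claw":0.001},
    {"x":0.25,"y":-0.43,"z":0.08,"turn":0.0,"claw":0.001},
    {"x":0.25,"y":-0.43,"z":0.08,"turn":0.0,"claw":0.001},
    {"x":0.25,"y":-0.43,"z":0.08,"turn":0.0,"claw":0.001},
    {"x":0.25,"y":-0.43,"z":0.08,"turn":0.0,"claw":0.001},
    {"x":0.25,"y":-0.43,"z":0.08,"turn":0.0,"claw":0.001},
    {"x":0.25,"y":-0.43,"z":0.08,"turn":0.0,"claw":0.001},
    {"x":0.25,"y":-0.43,"z":0.08,"turn":0.0,"claw":0.001},
    {"x":0.25,"y":-0.43,"z":0.08,"turn":0.0,"claw":0.001},
    {"x":0.25,"y":-0.43,"z":0.08,"turn":0.0,"claw":0.001},
    {"x":0.25,"y":-0.43,"z":0.08,"turn":0.0,"claw":0.001},
    {"x":0.25,"y":-0.43,"z":0.08,"turn":0.0,"claw":0.001},
    {"x":0.25,"y":-0.43,"z":0.08,"turn":0.0,"claw":0.001},
    {"x":0.25,"y":-0.43,"z":0.08,"turn":0.0,"claw":0.001}
  ]
}}

```text
time_s: 1.45
tool_pos: [481.1, 204.0, 328.0]
tcp_rot: [3.141, -0.001, 2.79]
wrist_force: [-0.6, -0.1, -0.1]
grip_width: 0.01
grip_force: 0.0
```

Run:
```python
from h import *
from rig import cams,monitor
import json
s=monitor.observe();p=cams.camera_params("wrist");im=cams.capture("wrist")
print(s["tool_pos"],s["joint_pos"].round(2))
json.dump({k:np.array(v).tolist() for k,v in p.items()},open("w1.json","w"))
cv2.imwrite("pics/w1raw.png",im)
a,b=proj(p,[[488,20,62],[470,285,40]]);print(a,b)
def c(x,y,w,h,k):
    x=int(np.clip(x-w/2,0,640-w));y=int(np.clip(y-h/2,0,400-h));print("org",x,y,w,h,k)
    return cv2.convertScaleAbs(cv2.resize(im[y:y+h,x:x+w],None,fx=k,fy=k,interpolation=cv2.INTER_CUBIC),alpha=1.5,beta=10)
A=c(*b,165,150,3);B=c(*a,75,150,4)
cv=np.zeros((600,800,3),np.uint8);cv[:450,:495]=A;cv[:600,500:800]=B
cv2.imwrite("pics/m2.png",cv)
```

```text
[481.14889633 204.04422305 328.01351808] [ 0.35 -0.07  1.82  0.    1.39 -0.87]
[178.5444588  214.50650847] [381.45887228 121.47629655]
org 298 46 165 150 3
org 141 139 75 150 4
```

View pics/m2.png

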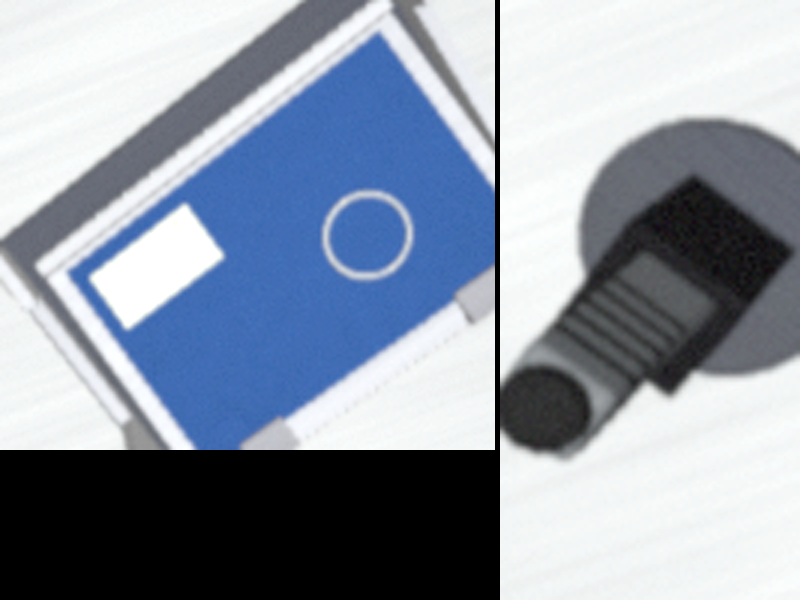

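The picture shows the panel with its ring centre at montage (368,235) (raw about (420.5,124)). The near corners of the blue are at (68,272) and (378,33), and the clips are on the far edge. The stand's well has its base edge from (695,177) to (793,250) and a rim corner at (672,393). I'll extract the blue quad by code in all three views and fit it.

Run:
```python
from h import *
from rig import cams
import json
W={k:np.array(v) for k,v in json.load(open("w1.json")).items()};T=cams.camera_params("top");S=cams.camera_params("scene")
qs=[429,279,.3,.26];obs=[]
for n,f,p in(("top","top0",T),("scene","scene0",S),("wrist","w1raw",W)):
    im=cv2.imread(f"pics/{f}.png").astype(int)
    mk=((im[...,0]>im[...,2]*1.7)&(im[...,0]>60)).astype(np.uint8)
    mk=cv2.morphologyEx(mk,cv2.MORPH_CLOSE,np.ones((3,3)))
    g=proj(p,panelpts(qs,PP));c=g.mean(0)
    cs=[k for k in cv2.findContours(mk,cv2.RETR_EXTERNAL,cv2.CHAIN_APPROX_NONE)[0] if cv2.contourArea(k)>300 and cv2.pointPolygonTest(k,(float(c[0]),float(c[1])),False)>0]
    k=cs[0];qd=cv2.approxPolyN(k,4,ensure_convex=True).reshape(-1,2).astype(float)
    qd=np.array([qd[np.argmin(np.linalg.norm(qd-x,axis=1))] for x in g[:4]])
    # white ring centroid: holes near expected spot
    x,y=g[4].astype(int);h=16 if n!="wrist" else 24
    sub=im[y-h:y+h,x-h:x+h];rm=(sub[...,2]>sub[...,0]*.75).astype(np.uint8)
    pts=cv2.findNonZero(rm).reshape(-1,2);rc=np.array(cv2.minEnclosingCircle(pts)[0])+[x-h,y-h]
    print(n,cv2.contourArea(k),qd.round(1).tolist(),"ring",rc)
    obs.append((p,qd,rc))
    np.save(f"obs_{n}.npy",np.r_[qd,[rc]])
def f(q,sel,w=(1,1,1,1,1)): return np.concatenate([(proj(obs[i][0],panelpts(q,PP))-np.r_[obs[i][1],[obs[i][2]]]).ravel() for i in sel])
for sel in([0],[2],[0,2],[0,1,2]):
    r=least_squares(f,qs,args=(sel,),x_scale=[100,100,1,1],loss="soft_l1");print(sel,r.x.round(3),"spot",panelpts(r.x,PP[4:])[0].round(1),f(r.x,sel).round(1).tolist())
m=lambda a:(np.array(a,float)-[500,0]+.5)/4-.5+[141,139]
for n,a,z in(("base",(695,177),10),("base",(793,250),10),("rim",(672,393),62),("rim?",(748,305),62),("ringL",(578,225),10),("foot",(708,248),10)):print(n,onz(W,*m(a),z))
print("probe top",onz(W,*m((545,408)),136))
```

```text
top 2607.5 [[146.0, 223.0], [208.0, 202.0], [222.0, 242.0], [161.0, 262.0]] ring [166.41489315 225.64361668]
scene 1296.0 [[512.0, 268.0], [430.0, 252.0], [434.0, 232.0], [509.0, 246.0]] ring [484.5 251.5]
wrist 10736.0 [[475.0, 127.0], [368.0, 202.0], [320.0, 137.0], [424.0, 57.0]] ring [420.2605629 124.2183094]
[0] [4.29368e+02 2.82983e+02 3.02000e-01 1.89000e-01] spot [488.4 330.7  36.5] [-0.8, -1.6, 0.2, -1.4, 0.3, -0.0, -1.3, 0.9, 4.6, 5.9]
[2] [4.30718e+02 2.79427e+02 3.06000e-01 1.70000e-01] spot [489.8 327.5  35.2] [-0.2, 0.4, 0.7, 0.6, -0.3, -0.2, 0.3, -1.4, -0.4, 0.3]
[0, 2] [4.30436e+02 2.79783e+02 3.04000e-01 1.90000e-01] spot [489.3 327.6  36.5] [0.5, -2.0, 1.4, -1.9, 1.6, -0.6, 0.1, 0.5, 5.9, 5.4, 0.6, 0.2, 0.8, 0.6, -0.2, -0.6, 0.6, -1.7, -0.0, -0.0]
[0, 1, 2] [4.30365e+02 2.79176e+02 3.01000e-01 2.45000e-01] spot [488.5 326.6  40.4] [0.0, -1.8, 1.4, -1.6, 1.9, -0.4, 0.3, 0.5, 5.8, 5.7, 0.7, -0.1, 0.1, 0.0, -0.2, 0.4, 0.2, 0.1, 0.9, 2.3, 1.5, 0.3, -0.0, 1.4, -0.9, -0.7, 0.2, -1.6, -0.2, -0.0]
base [463.27745012  26.14775071  10.        ]
base [497.60339053  45.70053302  10.        ]
rim [516.49055853  12.37631555  62.        ]
rim? [498.4184678   47.06780666  62.        ]
ringL [464.78244664 -18.22914621  10.        ]
foot [487.09952702  19.08793864  10.        ]
probe top [488.94038061  21.79768881 136.        ]
```

>>> {"op": "apply_moves", "data": {
  "rows": [
    {"x":-0.05,"y":-0.419,"z":-0.08,"turn":0.0,"claw":0.0},
    {"x":-0.05,"y":-0.419,"z":-0.08,"turn":0.0,"claw":0.0},
    {"x":-0.05,"y":-0.419,"z":-0.08,"turn":0.0,"claw":0.0},
    {"x":-0.05,"y":-0.419,"z":-0.08,"turn":0.0,"claw":0.0},
    {"x":-0.05,"y":-0.419,"z":-0.08,"turn":0.0,"claw":0.0},
    {"x":-0.05,"y":-0.419,"z":-0.08,"turn":0.0,"claw":0.0},
    {"x":-0.05,"y":-0.419,"z":-0.08,"turn":0.0,"claw":0.0},
    {"x":-0.05,"y":-0.419,"z":-0.08,"turn":0.0,"claw":0.0},
    {"x":-0.05,"y":-0.419,"z":-0.08,"turn":0.0,"claw":0.0},
    {"x":-0.05,"y":-0.419,"z":-0.08,"turn":0.0,"claw":0.0},
    {"x":-0.05,"y":-0.419,"z":-0.08,"turn":0.0,"claw":0.0},
    {"x":-0.05,"y":-0.419,"z":-0.16,"turn":0.0,"claw":0.0},
    {"x":-0.05,"y":-0.419,"z":-0.24,"turn":0.0,"claw":0.0},
    {"x":-0.05,"y":-0.419,"z":-0.255,"turn":0.0,"claw":0.0},
    {"x":-0.05,"y":-0.419,"z":-0.255,"turn":0.0,"claw":0.0},
    {"x":-0.05,"y":-0.419,"z":-0.255,"turn":0.0,"claw":0.0},
    {"x":-0.05,"y":-0.419,"z":-0.255,"turn":0.0,"claw":0.0},
    {"x":-0.05,"y":-0.419,"z":-0.255,"turn":0.0,"claw":0.0}
  ]
}}

```text
time_s: 3.0
tool_pos: [432.3, -214.0, 74.1]
tcp_rot: [3.141, -0.0, 2.794]
wrist_force: [0.4, -0.9, 0.8]
grip_width: -0.001
grip_force: 0.0
```

Run:
```python
from h import *
from rig import cams,monitor
s=monitor.observe();p=cams.camera_params("wrist");im=cams.capture("wrist")
print(s["tool_pos"],s["wrist_force"],s["joint_pos"].round(2))
cv2.imwrite("pics/w2.png",cv2.convertScaleAbs(im,alpha=1.4,beta=10))
for n,P in(("round",[431,-215,44]),("bar",[425.3,-269.4,44]),("sq",[420.2,-323.6,44]),("tip",s["tool_pos"]-[0,0,17])):print(n,proj(p,P))
```

```text
[ 432.25730024 -214.00568444   74.06222827] [ 0.36300974 -0.90622961  0.81356575] [-0.51  0.08  2.17  0.    0.89 -1.73]
round [[317.31476866 247.86860308]]
bar [[212.46780646 271.5260307 ]]
sq [[113.25211262 294.95391203]]
tip [[320.09491531 262.14197587]]
```

View pics/w2.png

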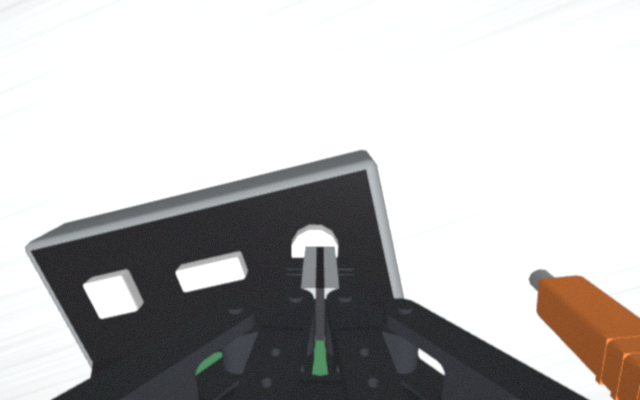

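The projected keys agree with the picture (round (316,246), bar (211,271), square (112,295)) and the fingertip is over the round key. Pressing now.

>>> {"op": "apply_moves", "data": {
  "rows": [
    {"x":-0.001,"y":-0.001,"z":-0.01,"turn":0.0,"claw":0.0},
    {"x":-0.001,"y":-0.001,"z":-0.013,"turn":0.0,"claw":0.0},
    {"x":-0.001,"y":-0.001,"z":-0.0155,"turn":0.0,"claw":0.0},
    {"x":-0.001,"y":-0.001,"z":-0.0165,"turn":0.0,"claw":0.0},
    {"x":-0.001,"y":-0.001,"z":-0.0165,"turn":0.0,"claw":0.0},
    {"x":-0.001,"y":-0.001,"z":-0.0165,"turn":0.0,"claw":0.0}
  ]
}}

```text
time_s: 3.55
tool_pos: [431.5, -216.5, 57.8]
tcp_rot: [-3.141, 0.003, 2.791]
wrist_force: [2.2, -1.3, 2.6]
grip_width: 0.001
grip_force: 1.6
```

>>> {"op": "apply_moves", "data": {
  "rows": [
    {"x":0.0,"y":0.0,"z":-0.001,"turn":0.0,"claw":0.0},
    {"x":0.0,"y":0.0,"z":-0.0015,"turn":0.0,"claw":0.0},
    {"x":0.0,"y":0.0,"z":-0.002,"turn":0.0,"claw":0.0},
    {"x":0.0,"y":0.0,"z":-0.002,"turn":0.0,"claw":0.0},
    {"x":0.0,"y":0.0,"z":-0.002,"turn":0.0,"claw":0.0}
  ]
}}

```text
time_s: 3.97
tool_pos: [431.6, -216.5, 56.8]
tcp_rot: [-3.141, 0.002, 2.792]
wrist_force: [-1.2, 2.1, 14.1]
grip_width: 0.0
grip_force: 7.1
```

>>> {"op": "apply_moves", "data": {
  "rows": [
    {"x":0.0,"y":0.0,"z":0.03,"turn":0.0,"claw":0.0},
    {"x":0.0,"y":0.0,"z":0.045,"turn":0.0,"claw":0.0},
    {"x":-0.011,"y":-0.1075,"z":0.045,"turn":0.0,"claw":0.0},
    {"x":-0.011,"y":-0.1075,"z":0.045,"turn":0.0,"claw":0.0},
    {"x":-0.011,"y":-0.1075,"z":0.045,"turn":0.0,"claw":0.0},
    {"x":-0.011,"y":-0.1075,"z":0.035,"turn":0.0,"claw":0.0},
    {"x":-0.011,"y":-0.1075,"z":0.018,"turn":0.0,"claw":0.0},
    {"x":-0.011,"y":-0.1075,"z":0.009,"turn":0.0,"claw":0.0},
    {"x":-0.011,"y":-0.1075,"z":0.005,"turn":0.0,"claw":0.0},
    {"x":-0.011,"y":-0.1075,"z":0.003,"turn":0.0,"claw":0.0},
    {"x":-0.011,"y":-0.1075,"z":0.001,"turn":0.0,"claw":0.0},
    {"x":-0.011,"y":-0.1075,"z":0.0005,"turn":0.0,"claw":0.0},
    {"x":-0.011,"y":-0.1075,"z":0.0005,"turn":0.0,"claw":0.0},
    {"x":-0.011,"y":-0.1075,"z":0.0005,"turn":0.0,"claw":0.0}
  ]
}}

```text
time_s: 5.13
tool_pos: [417.4, -321.8, 56.7]
tcp_rot: [3.141, -0.006, 2.793]
wrist_force: [-10.7, 4.1, 18.1]
grip_width: 0.001
grip_force: 8.7
```

>>> {"op": "apply_moves", "data": {
  "rows": [
    {"x":0.0,"y":0.0,"z":0.04,"turn":0.0,"claw":0.0},
    {"x":0.0,"y":0.0,"z":0.08,"turn":0.0,"claw":0.0},
    {"x":0.0,"y":0.0,"z":0.12,"turn":0.0,"claw":0.05},
    {"x":0.0,"y":0.0,"z":0.16,"turn":5.0,"claw":0.085},
    {"x":0.069,"y":0.3435,"z":0.19,"turn":50.0,"claw":0.085},
    {"x":0.069,"y":0.3435,"z":0.19,"turn":50.0,"claw":0.085},
    {"x":0.069,"y":0.3435,"z":0.19,"turn":50.0,"claw":0.085},
    {"x":0.069,"y":0.3435,"z":0.19,"turn":50.0,"claw":0.085},
    {"x":0.069,"y":0.3435,"z":0.19,"turn":50.0,"claw":0.085},
    {"x":0.069,"y":0.3435,"z":0.19,"turn":50.0,"claw":0.085},
    {"x":0.069,"y":0.3435,"z":0.19,"turn":50.0,"claw":0.085},
    {"x":0.069,"y":0.3435,"z":0.19,"turn":50.0,"claw":0.085},
    {"x":0.069,"y":0.3435,"z":0.19,"turn":50.0,"claw":0.085},
    {"x":0.069,"y":0.3435,"z":0.165,"turn":50.0,"claw":0.085},
    {"x":0.069,"y":0.3435,"z":0.165,"turn":50.0,"claw":0.085},
    {"x":0.069,"y":0.3435,"z":0.165,"turn":50.0,"claw":0.085},
    {"x":0.069,"y":0.3435,"z":0.165,"turn":50.0,"claw":0.085}
  ]
}}

```text
time_s: 6.55
tool_pos: [487.7, 20.0, 220.3]
tcp_rot: [3.141, -0.001, -2.619]
wrist_force: [-0.6, 0.3, -0.8]
grip_width: 0.998
grip_force: 0.0
```

Run:
```python
from h import *
from rig import cams,monitor
s=monitor.observe();p=cams.camera_params("wrist");im=cams.capture("wrist")
print(s["tool_pos"],s["tcp_rot"],s["joint_pos"].round(2))
cv2.imwrite("pics/w3.png",cv2.convertScaleAbs(im,alpha=1.5,beta=15))
a=np.radians(30);u=np.array([np.cos(a),np.sin(a),0]);v=np.array([-u[1],u[0],0]);c=np.array([488,20,0])
for z,h in((62,21),(10,21)):print("well",z,proj(p,[c+[0,0,z]+h*(i*u+j*v) for i,j in((1,1),(1,-1),(-1,-1),(-1,1))]).round(1).tolist())
print("top",proj(p,c+[0,0,140]))
```

```text
[487.74559715  20.00157724 220.29439467] [ 3.14115818e+00 -1.08128667e-03 -2.61871472e+00] [-0.01 -0.07  2.02 -0.    1.19 -2.1 ]
well 62 [[344.5, 206.2], [296.1, 206.2], [295.0, 158.4], [345.5, 158.4]]
well 10 [[340.9, 189.4], [299.4, 189.4], [298.6, 148.0], [341.7, 148.0]]
top [[320.59403501 215.17257842]]
```

View pics/w3.png

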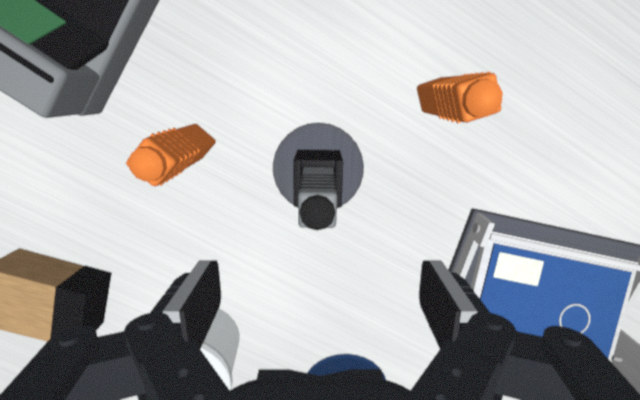

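The pads straddle the grey probe (top at (317,212)), the well is square to the fingers, and the orange look-alikes at (160,155) and (465,97) are clear. I descend and grip.

>>> {"op": "apply_moves", "data": {
  "rows": [
    {"x":0.0005,"y":-0.001,"z":-0.04,"turn":0.0,"claw":0.085},
    {"x":0.0005,"y":-0.001,"z":-0.08,"turn":0.0,"claw":0.085},
    {"x":0.0005,"y":-0.001,"z":-0.11,"turn":0.0,"claw":0.085},
    {"x":0.0005,"y":-0.001,"z":-0.117,"turn":0.0,"claw":0.085},
    {"x":0.0005,"y":-0.001,"z":-0.117,"turn":0.0,"claw":0.06},
    {"x":0.0005,"y":-0.001,"z":-0.117,"turn":0.0,"claw":0.04},
    {"x":0.0005,"y":-0.001,"z":-0.117,"turn":0.0,"claw":0.03},
    {"x":0.0005,"y":-0.001,"z":-0.117,"turn":0.0,"claw":0.02},
    {"x":0.0005,"y":-0.001,"z":-0.117,"turn":0.0,"claw":0.015},
    {"x":0.0005,"y":-0.001,"z":-0.117,"turn":0.0,"claw":0.015},
    {"x":0.0005,"y":-0.001,"z":-0.117,"turn":0.0,"claw":0.015},
    {"x":0.0005,"y":-0.001,"z":-0.117,"turn":0.0,"claw":0.015}
  ]
}}

```text
time_s: 7.6
tool_pos: [490.6, 19.2, 105.6]
tcp_rot: [-3.14, 0.004, -2.619]
wrist_force: [-0.8, 1.2, 5.5]
grip_width: 0.297
grip_force: 58.9
```

>>> {"op": "apply_moves", "data": {
  "rows": [
    {"x":0.0,"y":0.0,"z":0.008,"turn":0.0,"claw":0.015},
    {"x":0.0,"y":0.0,"z":0.016,"turn":0.0,"claw":0.015},
    {"x":0.0,"y":0.0,"z":0.024,"turn":0.0,"claw":0.015},
    {"x":0.0,"y":0.0,"z":0.024,"turn":0.0,"claw":0.015},
    {"x":0.0,"y":0.0,"z":0.024,"turn":0.0,"claw":0.015}
  ]
}}

```text
time_s: 8.02
tool_pos: [489.2, 19.0, 128.2]
tcp_rot: [-3.141, 0.001, -2.619]
wrist_force: [-0.4, 0.5, -1.5]
grip_width: 0.299
grip_force: 58.9
```

>>> {"op": "apply_moves", "data": {
  "rows": [
    {"x":-0.0026,"y":-0.0015,"z":0.0,"turn":0.0,"claw":0.015},
    {"x":-0.0043,"y":-0.0025,"z":0.0,"turn":0.0,"claw":0.015},
    {"x":-0.006,"y":-0.0035,"z":0.0,"turn":0.0,"claw":0.015},
    {"x":-0.0078,"y":-0.0045,"z":0.0,"turn":0.0,"claw":0.015},
    {"x":-0.0078,"y":-0.0045,"z":0.0,"turn":0.0,"claw":0.015}
  ]
}}

```text
time_s: 8.43
tool_pos: [484.1, 16.1, 128.8]
tcp_rot: [-3.141, 0.008, -2.62]
wrist_force: [6.7, 6.4, 1.2]
grip_width: 0.3
grip_force: 59.9
```

>>> {"op": "apply_moves", "data": {
  "rows": [
    {"x":-0.0017,"y":-0.001,"z":0.0,"turn":0.0,"claw":0.015},
    {"x":-0.0035,"y":-0.002,"z":0.0,"turn":0.0,"claw":0.015},
    {"x":-0.0052,"y":-0.003,"z":0.0,"turn":0.0,"claw":0.015},
    {"x":-0.007,"y":-0.004,"z":0.0,"turn":0.0,"claw":0.015},
    {"x":-0.0087,"y":-0.005,"z":0.0,"turn":0.0,"claw":0.015},
    {"x":-0.0104,"y":-0.006,"z":0.0,"turn":0.0,"claw":0.015},
    {"x":-0.0104,"y":-0.006,"z":0.0,"turn":0.0,"claw":0.015}
  ]
}}

```text
time_s: 9.02
tool_pos: [473.9, 10.2, 129.1]
tcp_rot: [-3.141, 0.009, -2.62]
wrist_force: [6.5, 5.7, 2.4]
grip_width: 0.3
grip_force: 60.0
```

>>> {"op": "apply_moves", "data": {
  "rows": [
    {"x":0.0026,"y":0.0015,"z":0.0,"turn":0.0,"claw":0.015},
    {"x":0.0035,"y":0.002,"z":0.01,"turn":0.0,"claw":0.015},
    {"x":0.0035,"y":0.002,"z":0.03,"turn":0.0,"claw":0.015},
    {"x":0.0035,"y":0.002,"z":0.06,"turn":0.0,"claw":0.015},
    {"x":0.0035,"y":0.002,"z":0.08,"turn":0.0,"claw":0.015},
    {"x":0.0035,"y":0.002,"z":0.08,"turn":0.0,"claw":0.015},
    {"x":0.0035,"y":0.002,"z":0.08,"turn":0.0,"claw":0.015},
    {"x":0.0035,"y":0.002,"z":0.08,"turn":0.0,"claw":0.015},
    {"x":0.0035,"y":0.002,"z":0.08,"turn":-3.0,"claw":0.015},
    {"x":0.0035,"y":0.1,"z":0.08,"turn":-12.7,"claw":0.015},
    {"x":0.0035,"y":0.14,"z":0.08,"turn":-12.7,"claw":0.015},
    {"x":0.0035,"y":0.14,"z":0.08,"turn":-12.7,"claw":0.015},
    {"x":0.0035,"y":0.14,"z":0.08,"turn":-12.7,"claw":0.015},
    {"x":0.0035,"y":0.14,"z":0.08,"turn":-12.7,"claw":0.015},
    {"x":0.0035,"y":0.14,"z":0.08,"turn":-12.7,"claw":0.015}
  ]
}}

```text
time_s: 10.27
tool_pos: [472.4, 148.9, 205.0]
tcp_rot: [-3.141, -0.005, -2.838]
wrist_force: [0.2, 0.2, -1.5]
grip_width: 0.296
grip_force: 59.8
```

Run:
```python
from h import *
from rig import cams,monitor
import json
s=monitor.observe();p=cams.camera_params("wrist");im=cams.capture("wrist");sc=cams.capture("scene");tp=cams.capture("top");S=cams.camera_params("scene");T=cams.camera_params("top")
print(s["tool_pos"],s["tcp_rot"],s["wrist_force"],s["grip_force"],s["joint_pos"].round(2))
json.dump({k:np.array(v).tolist() for k,v in p.items()},open("w4.json","w"))
cv2.imwrite("pics/w4raw.png",im);cv2.imwrite("pics/s4raw.png",sc);cv2.imwrite("pics/t4raw.png",tp)
g=s["tool_pos"]+[0,0,2];a=s["tcp_rot"][2]+np.pi;u=np.array([np.cos(a),np.sin(a),0]) 
print("u deg",np.degrees(a))
for th in(.1,.2,.3):
    ax=np.sin(th)*u-[0,0,np.cos(th)]
    tip=g+ax*95;top=g-ax*35
    print(th,"scene",proj(S,[tip,top]).round(1).tolist(),"wrist",proj(p,[tip,top]).round(1).tolist(),"top",proj(T,[tip,top]).round(1).tolist())
c=proj(S,g+[0,0,-50])[0];x,y=(c-[33,50]).astype(int);print("org",x,y)
A=cv2.resize(sc[y:y+100,x:x+66],None,fx=6,fy=6,interpolation=cv2.INTER_CUBIC)
B=cv2.resize(im,(400,250)) if 0 else im[150:400,220:420]
B=cv2.resize(B,None,fx=2,fy=2,interpolation=cv2.INTER_CUBIC)
cv=np.zeros((600,800,3),np.uint8);cv[:600,:396]=A;cv[:500,400:800]=B
cv2.imwrite("pics/m4.png",cv2.convertScaleAbs(cv,alpha=1.6,beta=15))
```

```text
[472.42491071 148.91756664 204.98191312] [-3.1411513  -0.00477946 -2.83752977] [ 0.20819507  0.23862152 -1.49936222] 59.80987250804901 [ 0.26 -0.04  2.03 -0.    1.16 -1.62]
u deg 17.421520038851355
0.1 scene [[409.5, 193.4], [417.7, 133.8]] wrist [[320.7, 221.8], [321.9, 336.6]] top [[242.3, 230.5], [232.3, 232.3]]
0.2 scene [[408.9, 195.3], [417.9, 133.2]] wrist [[320.7, 235.5], [321.9, 326.0]] top [[240.9, 226.3], [232.9, 234.1]]
0.3 scene [[408.3, 196.7], [418.1, 132.9]] wrist [[320.7, 249.3], [321.9, 314.8]] top [[239.5, 222.1], [233.6, 235.9]]
org 379 122
```

View pics/m4.png

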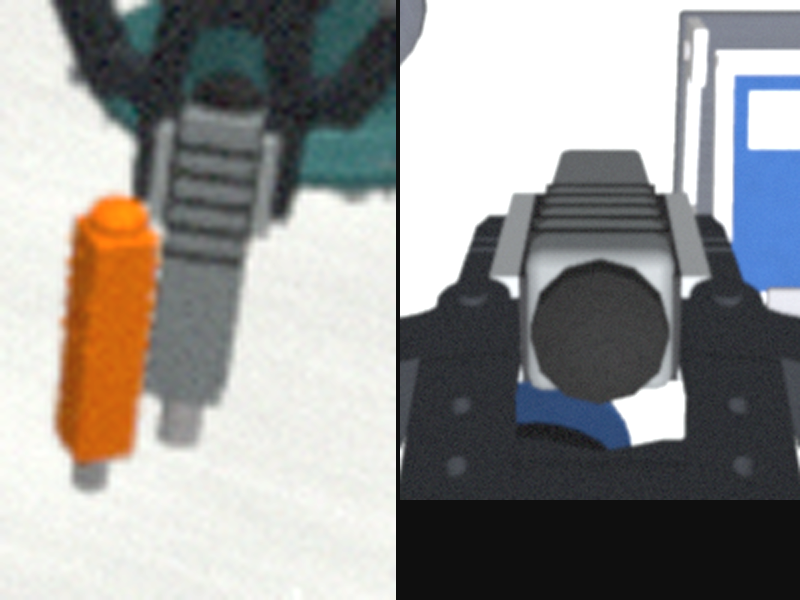

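The grip is sound: the probe sits between the pads leaning towards the robot, with its shoulder edge at raw wrist (320,226) and cap centre (320,316), and the panel edges look parallel to the image axes. Now I compute the tilt and refine the slope from contours.

```bash
cat > fit.py <<'E'
from h import *
from rig import cams
import json
ld=lambda f:{k:np.array(v) for k,v in json.load(open(f)).items()}
T=cams.camera_params("top");S=cams.camera_params("scene")
def contour(f,p,q0):
    im=cv2.imread(f"pics/{f}.png").astype(int)
    mk=((im[...,0]>im[...,2]*1.7)&(im[...,0]>60)).astype(np.uint8)
    mk=cv2.morphologyEx(mk,cv2.MORPH_CLOSE,np.ones((5,5)))
    g=proj(p,panelpts(q0,PP))
    n,lab=cv2.connectedComponents(mk);c=g[:4].mean(0).astype(int);lb=lab[np.clip(c[1],0,399),np.clip(c[0],0,639)]
    if lb==0:return None
    k=max(cv2.findContours((lab==lb).astype(np.uint8),cv2.RETR_EXTERNAL,cv2.CHAIN_APPROX_NONE)[0],key=len).reshape(-1,2).astype(np.float32)
    return k[(k[:,0]>2)&(k[:,0]<637)&(k[:,1]>2)&(k[:,1]<397)]
def fit(views,q0):
    cs=[(p,contour(f,p,q0),w) for f,p,w in views];cs=[c for c in cs if c[1] is not None]
    def r(q):
        o=[]
        for p,k,w in cs:
            poly=proj(p,panelpts(q,PP[:4])).astype(np.float32)
            o.append([w*(cv2.pointPolygonTest(poly,(float(a),float(b)),True)-.5)/np.sqrt(len(k)) for a,b in k])
        return np.concatenate(o)
    s=least_squares(r,q0,x_scale=[1,1,.01,.01],diff_step=1e-4,loss="soft_l1",f_scale=.05);return s.x,[len(k) for _,k,_ in cs],s.cost
E
python3 - <<'E'
from fit import *
W1=ld("w1.json");W4=ld("w4.json");q0=[430,279.3,.302,.22]
V={"w1":("w1raw",W1,1),"w4":("w4raw",W4,1),"s":("scene0",S,1),"t":("top0",T,1)}
for sel in("w1","w1 s","w1 s t","w1 w4","w1 w4 s t"):
    q,n,c=fit([V[k] for k in sel.split()],q0);print(sel,q.round(3),n,round(c,4),panelpts(q,PP[4:])[0].round(1))
g=np.array([472.42,148.92,206.98]);a=np.radians(17.42);u=np.array([np.cos(a),np.sin(a),0])
for off in(75,77.5):
  for th in(.15,.2,.25,.3):
    d=np.sin(th)*u-[0,0,np.cos(th)];nn=-(np.cos(th)*u+[0,0,np.sin(th)])
    print(off,th,"shoulder edge",proj(W4,g+d*off+13*nn).round(1),"cap",proj(W4,[g-d*(110-off-6),g-d*(110-off)]).round(1).tolist())
E
```

```text
w1 [4.30527e+02 2.79568e+02 3.06000e-01 1.38000e-01] [346] 0.16 [490.  327.7  32.9]
w1 s [4.30090e+02 2.78643e+02 3.04000e-01 2.40000e-01] [346, 213] 1.236 [488.2 326.2  40.1]
w1 s t [4.29859e+02 2.79120e+02 3.03000e-01 2.41000e-01] [346, 213, 199] 1.6561 [488.  326.7  40.1]
w1 w4 [4.30525e+02 2.79489e+02 3.07000e-01 1.92000e-01] [346, 526] 0.5049 [489.2 327.5  36.8]
w1 w4 s t [4.30093e+02 2.79007e+02 3.06000e-01 2.21000e-01] [346, 526, 213, 199] 2.1472 [488.4 326.8  38.7]
75 0.15 shoulder edge [[320.8 215.9]] cap [[321.8, 321.5], [321.9, 331.4]]
75 0.2 shoulder edge [[320.8 221.7]] cap [[321.8, 317.2], [321.9, 326.0]]
75 0.25 shoulder edge [[320.8 227.6]] cap [[321.8, 312.9], [322.0, 320.5]]
75 0.3 shoulder edge [[320.8 233.4]] cap [[321.8, 308.4], [322.0, 314.8]]
77.5 0.15 shoulder edge [[320.8 215.1]] cap [[321.8, 317.6], [321.9, 327.1]]
77.5 0.2 shoulder edge [[320.8 221. ]] cap [[321.8, 313.8], [321.9, 322.2]]
77.5 0.25 shoulder edge [[320.8 227. ]] cap [[321.8, 309.9], [321.9, 317.2]]
77.5 0.3 shoulder edge [[320.8 233. ]] cap [[321.8, 306.0], [321.9, 312.1]]
```

Probe tilt is about 0.24 rad and panel slope about 0.22, so they match. Moving to hover about 15 mm above the ring.

>>> {"op": "apply_moves", "data": {
  "rows": [
    {"x":-0.009,"y":0.17,"z":0.0,"turn":0.0,"claw":0.015},
    {"x":-0.009,"y":0.17,"z":0.0,"turn":0.0,"claw":0.015},
    {"x":-0.009,"y":0.17,"z":0.0,"turn":0.0,"claw":0.015},
    {"x":-0.009,"y":0.17,"z":0.0,"turn":0.0,"claw":0.015},
    {"x":-0.009,"y":0.17,"z":0.0,"turn":0.0,"claw":0.015},
    {"x":-0.009,"y":0.17,"z":-0.03,"turn":0.0,"claw":0.015},
    {"x":-0.009,"y":0.17,"z":-0.05,"turn":0.0,"claw":0.015},
    {"x":-0.009,"y":0.17,"z":-0.06,"turn":0.0,"claw":0.015},
    {"x":-0.009,"y":0.17,"z":-0.06,"turn":0.0,"claw":0.015},
    {"x":-0.009,"y":0.17,"z":-0.06,"turn":0.0,"claw":0.015},
    {"x":-0.009,"y":0.17,"z":-0.06,"turn":0.0,"claw":0.015},
    {"x":-0.009,"y":0.17,"z":-0.06,"turn":0.0,"claw":0.015}
  ]
}}

```text
time_s: 11.42
tool_pos: [466.5, 318.8, 149.1]
tcp_rot: [3.141, 0.003, -2.841]
wrist_force: [0.7, -0.0, -1.4]
grip_width: 0.297
grip_force: 60.3
```

Run:
```python
from fit import *
from rig import monitor
s=monitor.observe();p=cams.camera_params("wrist");im=cams.capture("wrist");sc=cams.capture("scene")
json.dump({k:np.array(v).tolist() for k,v in p.items()},open("w5.json","w"))
cv2.imwrite("pics/w5raw.png",im);cv2.imwrite("pics/s5raw.png",sc)
print(s["tool_pos"],s["tcp_rot"],s["wrist_force"])
q,n,c=fit([("w1raw",ld("w1.json"),1),("w4raw",ld("w4.json"),1),("scene0",S,1),("top0",T,1)],[430,279,.305,.22])
sp=panelpts(q,PP[4:])[0]
a=s["tcp_rot"][2]+np.pi;u=np.array([np.cos(a),np.sin(a),0]);th=.24;d=np.sin(th)*u-[0,0,np.cos(th)];nn=-(np.cos(th)*u+[0,0,np.sin(th)])
g=s["tool_pos"]+[0,0,2];tip=g+95.6*d
print("tip",tip.round(1),"spot",sp.round(1),"scene px",proj(S,[tip,sp]).round(1).tolist(),"wrist",proj(p,[tip,sp,g+77.6*d+13*nn]).round(1).tolist())
c=proj(S,sp)[0];x,y=(c-[40,60]).astype(int);print("org",x,y)
A=cv2.resize(sc[y:y+80,x:x+80],None,fx=5,fy=5,interpolation=cv2.INTER_CUBIC)
B=cv2.resize(im[100:400,120:520],None,fx=1,fy=1)
cv=np.zeros((400,800,3),np.uint8);cv[:400,:400]=A;cv[:300,400:800]=B
cv2.imwrite("pics/m5.png",cv2.convertScaleAbs(cv,alpha=1.6,beta=15))
```

```text
[466.46214538 318.75117567 149.09885508] [ 3.14087377e+00  2.98733019e-03 -2.84124100e+00] [ 0.71383689 -0.00224237 -1.44045817]
tip [488.2 325.5  58.2] spot [488.4 326.8  38.7] scene px [[486.7, 246.4], [485.4, 254.5]] wrist [[320.6, 239.8], [322.1, 229.4], [320.7, 224.9]]
org 445 194
```

View pics/m5.png

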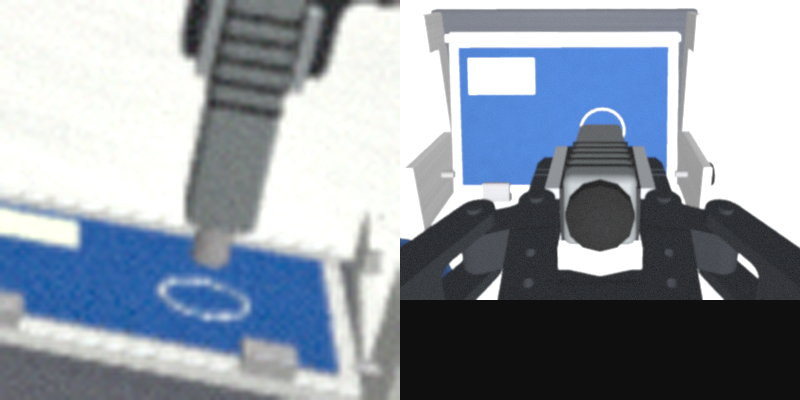

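The scene crop shows the tip at (486.8,246.4), as predicted, above the ring centre at (485.6,253.8). I go down gently.

>>> {"op": "apply_moves", "data": {
  "rows": [
    {"x":0.0,"y":0.001,"z":-0.004,"turn":0.0,"claw":0.015},
    {"x":0.0,"y":0.001,"z":-0.008,"turn":0.0,"claw":0.015},
    {"x":0.0,"y":0.001,"z":-0.01,"turn":0.0,"claw":0.015},
    {"x":0.0,"y":0.001,"z":-0.01,"turn":0.0,"claw":0.015},
    {"x":0.0,"y":0.001,"z":-0.01,"turn":0.0,"claw":0.015},
    {"x":0.0,"y":0.001,"z":-0.01,"turn":0.0,"claw":0.015}
  ]
}}

```text
time_s: 12.02
tool_pos: [465.0, 319.6, 137.1]
tcp_rot: [-3.142, -0.0, -2.84]
wrist_force: [-0.4, 0.3, -1.6]
grip_width: 0.3
grip_force: 60.3
```

>>> {"op": "apply_moves", "data": {
  "rows": [
    {"x":0.0015,"y":0.0005,"z":-0.0015,"turn":0.0,"claw":0.015},
    {"x":0.0015,"y":0.0005,"z":-0.003,"turn":0.0,"claw":0.015},
    {"x":0.0015,"y":0.0005,"z":-0.0045,"turn":0.0,"claw":0.015},
    {"x":0.0015,"y":0.0005,"z":-0.006,"turn":0.0,"claw":0.015},
    {"x":0.0015,"y":0.0005,"z":-0.006,"turn":0.0,"claw":0.015},
    {"x":0.0015,"y":0.0005,"z":-0.006,"turn":0.0,"claw":0.015}
  ]
}}

```text
time_s: 12.52
tool_pos: [466.5, 320.1, 131.2]
tcp_rot: [-3.142, -0.0, -2.84]
wrist_force: [-0.1, -0.4, -0.6]
grip_width: 0.298
grip_force: 60.3
```

>>> {"op": "apply_moves", "data": {
  "rows": [
    {"x":0.0,"y":0.0,"z":-0.001,"turn":0.0,"claw":0.015},
    {"x":0.0,"y":0.0,"z":-0.002,"turn":0.0,"claw":0.015},
    {"x":0.0,"y":0.0,"z":-0.002,"turn":0.0,"claw":0.015},
    {"x":0.0,"y":0.0,"z":-0.002,"turn":0.0,"claw":0.015}
  ]
}}

```text
time_s: 12.85
tool_pos: [466.8, 320.2, 129.5]
tcp_rot: [3.142, 0.0, -2.84]
wrist_force: [0.0, 0.5, -0.1]
grip_width: 0.294
grip_force: 60.5
```

Run:
```python
from rig import monitor,cams
import numpy as np
F=[]
for i in range(6):
    F.append(monitor.observe()["wrist_force"]);cams.capture("scene")
print(np.mean(F,0),np.std(F,0),monitor.observe()["tool_pos"])
```

```text
[ 0.13700336 -0.13842032  0.3647125 ] [0.47864196 0.36143181 0.45416903] [466.78958585 320.16365814 129.42994498]
```

Push is about 1.8 N (sleeve about 2.3 mm in). A little further to reach half-way.

>>> {"op": "apply_moves", "data": {
  "rows": [
    {"x":0.0003,"y":0.0,"z":-0.001,"turn":0.0,"claw":0.015},
    {"x":0.0004,"y":0.0,"z":-0.0018,"turn":0.0,"claw":0.015},
    {"x":0.0004,"y":0.0,"z":-0.0018,"turn":0.0,"claw":0.015},
    {"x":0.0004,"y":0.0,"z":-0.0018,"turn":0.0,"claw":0.015},
    {"x":0.0004,"y":0.0,"z":-0.0018,"turn":0.0,"claw":0.015}
  ]
}}

```text
time_s: 13.57
tool_pos: [467.2, 320.3, 127.7]
tcp_rot: [3.141, 0.0, -2.84]
wrist_force: [-0.2, 0.2, 1.8]
grip_width: 0.298
grip_force: 60.5
```

Run:
```python
from fit import *
from rig import monitor
F=[]
for i in range(8):
    F.append(monitor.observe()["wrist_force"]);sc=cams.capture("scene")
s=monitor.observe();p=cams.camera_params("wrist");im=cams.capture("wrist")
print(np.mean(F,0),np.std(F,0),s["tool_pos"],s["grip_force"])
sp=np.array([488.4,326.8,38.7]);c=proj(S,sp)[0];x,y=(c-[40,60]).astype(int);print("org",x,y)
A=cv2.resize(sc[y:y+80,x:x+80],None,fx=5,fy=5,interpolation=cv2.INTER_CUBIC)
B=im[100:400,120:520]
cv=np.zeros((400,800,3),np.uint8);cv[:400,:400]=A;cv[:300,400:800]=B
cv2.imwrite("pics/m6.png",cv2.convertScaleAbs(cv,alpha=1.6,beta=15));print(proj(p,sp))
```

```text
[-0.31683713  0.07172158  2.13104554] [0.60249148 0.44004185 0.29912387] [467.10973736 320.22625787 127.57054603] 60.55532455444336
org 445 194
[[320.60633055 240.7672171 ]]
```

View pics/m6.png

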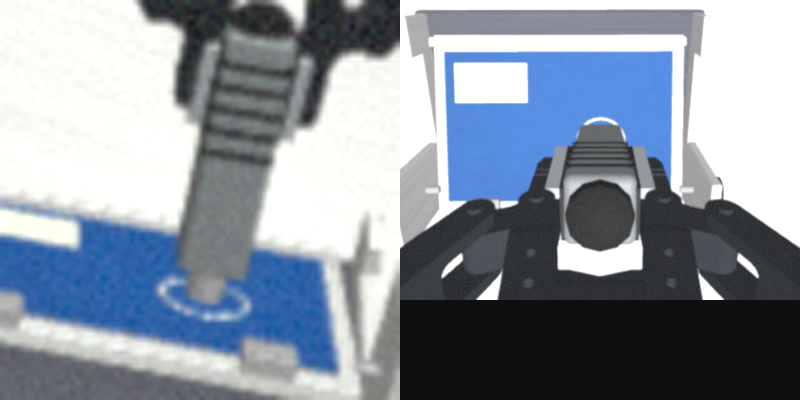

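The tip stands inside the ring, within about 2–3 mm of its centre. The push is about 3.6 N, so the sleeve is about half-way in. Handing in.

```bash
python3 -c "
from rig import job_done;print(job_done())"
```

```text
the job is handed in; nothing more can be done
None
```

I handed the job in with the probe held in the white ring, about 3 mm from its centre at a push of roughly 3.6 N (sleeve about half-way in), after pressing the round key and then the square key; the arm never came near the bar key, tin, cup or carton, and the judge's verdict was not shown.

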